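# Clear the check plate and hold the spring-tipped probe on its ringed spot

### The job

A capped syringe is lying across the sloping check plate: lay it flat on the floor of the instrument tray, in the middle of the empty half, parallel to the thinner syringe and the scalpel already there and with its needle end facing the same way as the other syringe's, and let go of it. Then lift the spring-tipped probe out of its stand and hold its tip inside the ring on the check plate, with the probe square to the sloping plate, pressing gently so that the sprung tip is pushed about halfway in and never all the way. Finish while still gripping the probe and holding it there, and leave everything else where it is.

Things in the scene. Friction and masses are not known exactly. Their poses are not given: they have to be found in the camera images.
- syringe: Loose capped 3 ml syringe, 146 mm long, about 15 g, at the start lying across the sloping check plate. Origin: middle of its underside; y along its length towards the thumb end, capped needle at -y; z up. Barrel 10 mm thick from y = -36 to +37 mm, with a flange 20 mm wide at +36 mm. Grip the barrel at the middle, across (along x).
- needle_end (a point): Needle end of the loose syringe (end of the needle cap), 73 mm from its middle, 5 mm above its underside.
- tray: Shallow fixed white enamel tray, 200 x 140 mm outside, rim 12 mm high, 2 mm walls and floor. Origin: centre of its underside; x along its 200 mm side, z up. Fixed in its +y half, along x: a scalpel (10 x 152 mm, at y = +20 mm) and a thinner capped syringe (14 x 157 mm, at y = +50 mm), blade and needle ends to +x. The -y half is empty. Tray and plate may swap sides.
- lane (a point): Middle of the tray's empty half, on the tray floor: 33 mm to -y of the tray's centre, 2 mm above its underside.
- check_plate: Flat white plastic plate, 90 x 110 x 12 mm, fixed on a grey foot, sloping by 0.26 rad (15 degrees) down towards the robot's side. Origin: centre of its upper face, 45 mm above the worktop; z is the outward normal of the face, y level along the 110 mm side, x up the slope. One spot on it is ringed; two plain dots without a ring do not matter.
- spot (a point): The marked spot: a small dark dot inside a thin dark ring (14 mm inside, 18 mm outside diameter) on the upper face of the check plate, 12 mm to +y of its centre. The ring is drawn on the surface, not raised.
- probe_stand: Fixed grey block, 56 x 56 x 70 mm high, with an upright 18 mm square bore in which the probe stands. Origin: centre of its underside.
- probe: Loose white round probe, 152 mm long, about 0.11 kg, upright in its stand, shoulder on the stand's top (70 mm up). Origin: end of the tip when fully out; z along the axis to the top. 8 mm round-ended steel tip from 0 to 30 mm, 14 mm nose to 60 mm, then a round handle of 24 mm diameter from 60 to 152 mm: grip the handle. To leave the bore it must rise 60 mm.
- plunger (a joint): How far the sprung tip is pushed into the probe: 0 m fully out, 0.010 m at its stop, halfway 0.005 m. The spring takes about 1.2 N to start and 0.4 N per further mm (3.2 N halfway, 5.2 N at the stop).
- probe_tip (a point): The round end of the sprung tip; it moves up with the tip as it is pushed in.
- sachet: Bystander: flat loose swab sachet, 50 x 55 x 4 mm, on the worktop among the task's things. Origin: centre of its underside.
- stopper: Bystander: loose black rubber stopper, 26 mm wide, 24 mm high, on the worktop. Origin: centre of its underside.

How it is judged:
By the outcome, as a careful person would: the job done as asked, in the order asked, and still so for the second after the job is handed in, while the arm keeps its last pose, push and grip.
It also fails if it takes over 58 s, if anything falls off the work surface, if the arm or the gripper's body presses on something with over 40 N, if the wrist force passes 120 N, or if a joint passes its speed limit or range.

### The arm

A 7-joint arm with a two-finger parallel gripper is mounted at the origin on a cart in front of the work surface, level with it; the furniture and walls round the work are solid. World frame = base frame: x ahead of the robot, y to its left, z up, the work surface at z = 0. Lengths are in m, angles in degrees, forces in N, time in s.
With the tool pointing down it reaches from about 0.425 to 0.875 m from the base axis. Payload 4.7 kg.
Tool frame: the origin (TCP) lies at the very end of the fingers, on their centre line; the grasp point (between the pads) lies 19 mm behind it (env.grasp_offset is the distance from the TCP to the grasp point, in m); z points along the fingers, y is the line along which they close (so a half turn about z gives the same grasp; the last joint's range is limited). The gripper opens to 87 mm and grips with 3 to 60 N. Pads are 19 mm wide; open, the fingers measure 117 mm over their backs; the gripper's body (75 mm by 190 mm) begins 51 mm behind the grasp point.
Start: joints at [67.5, 18.392, -4.016, 83.108, 1.295, 78.541, -3.26], TCP at [0.257, -0.597, 0.223] pointing down, gripper open.
Joint ranges: [-163.93, 163.93], [-17.29, 119.83], [-79.2, 71.16], [3.27, 140.29], [-89.18, 269.18], [5.43, 117.66], [-154.24, 154.24]. Speed limits (degrees/s): [147.25, 147.25, 180, 180, 180, 180, 180].

### API

Orientations are given as [roll, pitch, yaw] about the fixed x, y, z axes, in that order (R = Rz(yaw) Ry(pitch) Rx(roll)).
In Python, from cell import env gives the robot as it stands. The module is installed in compiled form; this text tells all that it offers.
- The arm moves only by the tool drive_tool, never from a script. Its argument "moves" is one flat list of numbers, 5 for each row, row after row: the shift along the tool's x, y, z in units of 40 mm (1.0 is 40 mm), then the turn about the tool's z in units of 10 degrees (1.0 is 10 degrees), then the finger opening in mm, from 0 to 87. A call has 1 to 5 rows; each row is the pose to reach, as a shift and turn from the pose commanded when the call began, along the tool's axes at that moment; what a row does not reach only later rows make up. A row lasts 1/8 s, in which the tool goes at most 62.5 mm and 10.7 degrees, less where a joint would pass 70% of its speed; a pose out of reach is approached as far as the arm can. A call with a gripper value outside its range is refused whole. The fingers move at their own pace and stop on an object; "squeeze" is the grip in N (left out, the last holds). Time passes only in rows, so rows that repeat a pose let the fingers close. It gives the time, the measured TCP pose, the force, the opening and the grip force at its end, in the units of the state.
- env.get_obs(): the state, without advancing time (a new reading comes with each control period).
- env.read_camera(name): name is "side" or "top" or "wrist"; returns (picture, depth): 420x560x3 uint8, red, green, blue; 420x560 float32, m along the optical axis (not along the pixel's ray), 0 where there is no reading.
- env.camera_model(name): a dict with "K" (3x3 intrinsics, pixels), "k1" (the pictures are not rectified: a ray, as slopes to the right and down, at radius r is drawn at 1 + k1 r^2 times it, then the intrinsics apply), "rvec" (rotation vector, rad) and "tvec" (3), from world to camera coordinates, as OpenCV has them; the wrist camera has in their place "tool_from_camera" (4x4, takes a point from camera to tool coordinates, whose origin is the TCP and whose axes are the flange's). Camera axes: x right, y down, z forward; pixel columns grow to the right and rows downward; lengths in m; the calibration is good to about 2 mm. A picture is of the moment at which its call begins: read the wrist's pose just before it. camera_model takes no time and is no camera call.
- env.sign_off(): hands the job in; it is judged then, once.
The state is a dict: "time_s": time; "qpos": joint angles; "joint_velocities": joint speeds; "effort": joint torques, N m; "tool_pos": TCP position; "tool_rot": TCP orientation; "force": force on the tool from outside, world axes, zero at the start; "wrist_torque": the same for the moment, N m; "grip_width": finger opening in m; "grasp_force": force on a finger pad.
Only numpy, scipy, OpenCV 4.12 (cv2) and the standard library are available. Lean on these libraries where they do the work, as an engineer would, in place of code of your own. Each camera call takes 0.05 s, during which the arm holds its last target. There are 200 camera calls.

## Working session

There is one attempt and no reset: what is moved stays moved. The work goes in short steps, Python scripts to look and compute and a tool call to move; the robot and the scene stay as the last step left them, time stands still between calls to the robot, and variables do not carry over. Pictures are saved under pics/ and viewed, at most 10 in all, crops included, and the job is handed in when it is done.

Besides the shell and the picture viewer there is one more tool, called after "Call:" as name(argument=value, ...) on one line, values as JSON. drive_tool: Moves the arm, as the interface text tells. Its arguments: {"type":"object","properties":{"moves":{"type":"array","items":{"type":"number"}},"squeeze":{"type":"number"}},"required":["moves"]}

```bash
mkdir -p pics
cat > h.py <<'E'
import numpy as np, cv2
from cell import env
from scipy.spatial.transform import Rotation as R
def grab(n):
    o=env.get_obs(); p,d=env.read_camera(n); m=env.camera_model(n)
    if n=="wrist":
        T=np.eye(4); T[:3,:3]=R.from_euler('xyz',o['tool_rot'],degrees=True).as_matrix(); T[:3,3]=o['tool_pos']
        M=T@np.array(m["tool_from_camera"]); Rc=M[:3,:3]; c=M[:3,3]
    else:
        Rw=cv2.Rodrigues(np.array(m["rvec"],float))[0]; Rc=Rw.T; c=-Rw.T@np.array(m["tvec"],float).ravel()
    return p,d,(np.array(m["K"]),float(m["k1"]),Rc,c)
def rays(uv,cam):
    K,k1,Rc,c=cam; uv=np.atleast_2d(uv).astype(float)
    q=np.c_[(uv[:,0]-K[0,2])/K[0,0],(uv[:,1]-K[1,2])/K[1,1]]; s=q.copy()
    for _ in range(15): s=q/(1+k1*(s**2).sum(1,keepdims=True))
    return np.c_[s,np.ones(len(s))]@Rc.T
def on_z(uv,cam,z):
    d=rays(uv,cam); c=cam[3]; return c+d*((z-c[2])/d[:,2])[:,None]
def on_plane(uv,cam,p0,n):
    d=rays(uv,cam); c=cam[3]; return c+d*(((p0-c)@n)/(d@n))[:,None]
def dep(uv,depth,cam):
    uv=np.atleast_2d(uv).astype(int); return cam[3]+rays(uv,cam)*depth[uv[:,1],uv[:,0]][:,None]
def cross(r1,c1,r2,c2):
    A=np.c_[r1,-r2]; t=np.linalg.lstsq(A,c2-c1,rcond=None)[0]; return (c1+t[0]*r1+c2+t[1]*r2)/2
def save(n,p): cv2.imwrite(f"pics/{n}.png",cv2.cvtColor(p,cv2.COLOR_RGB2BGR))
E
python3 - <<'E'
from h import *
o=env.get_obs(); print({k:np.round(v,4).tolist() for k,v in o.items()}, env.grasp_offset)
for n in("top","side"):
    p,d,cam=grab(n); save(n+"0",p); np.savez(f"{n}0.npz",p=p,d=d,K=cam[0],k1=cam[1],R=cam[2],c=cam[3]); print(n,cam[3].round(3),cam[2][:,2].round(3))
print(env.camera_model("wrist"))
E
```

```text
{'time_s': 0.0, 'qpos': [67.4989, 18.4388, -4.0142, 83.1752, 1.2961, 78.5396, -3.2594], 'joint_velocities': [-0.081, -0.0133, -0.0109, -0.0862, -0.0287, -0.0482, 0.0077], 'effort': [-0.0, -49.13, -0.4039, -31.2532, -0.0639, 0.0436, 0.0002], 'tool_pos': [0.2569, -0.5965, 0.2215], 'tool_rot': [-179.8917, 0.0073, 23.3105], 'force': [0.6465, 0.3974, 0.1571], 'wrist_torque': [-0.0232, -0.0153, -0.0318], 'grasp_force': 0.0, 'grip_width': 0.0874} 0.0187
top [ 0.348 -0.107  0.922] [ 0.18  -0.007 -0.984]
side [0.519 0.765 0.536] [-0.025 -0.874 -0.486]
{'K': array([[291.20592951,   0.        , 277.41504858],
       [  0.        , 291.20592951, 203.42393982],
       [  0.        ,   0.        ,   1.        ]]), 'k1': -0.0565877848165373, 'tool_from_camera': array([[ 1.61939321e-03, -9.65050815e-01, -2.62057820e-01,
         7.23095082e-02],
       [ 9.99998646e-01,  1.48621051e-03,  7.06417965e-04,
        -1.83938606e-04],
       [-2.92256148e-04, -2.62058609e-01,  9.65051916e-01,
        -1.63544273e-01],
       [ 0.00000000e+00,  0.00000000e+00,  0.00000000e+00,
         1.00000000e+00]])}
```

View pics/top0.png

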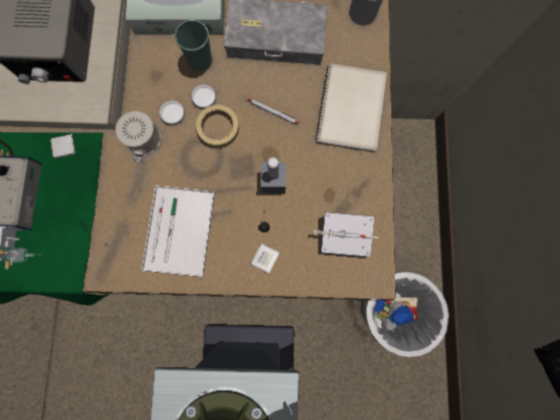

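View pics/side0.png

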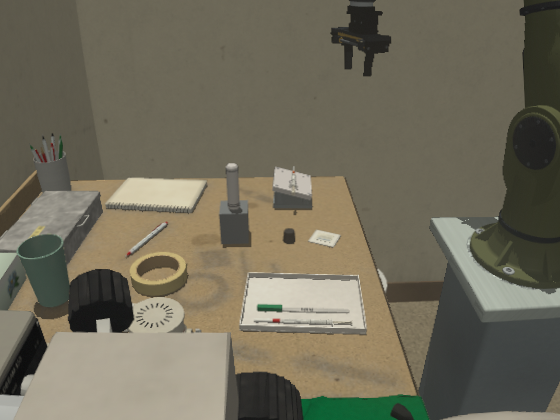

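Run:
```python
from h import *
z=np.load("top0.npz"); cam=(z['K'],float(z['k1']),z['R'],z['c']); d=z['d'];p=z['p']
for n,uv in dict(tray=(180,215),traycorn=[(157,187),(213,190),(203,275),(143,271)],plate=(348,243),pc=[(325,214),(373,214),(372,256),(323,254)],syr=[(316,235),(377,236)],probetop=(272,162),stand=(274,186),stop=(264,227),sach=(265,258)).items():
    print(n,dep(uv,d,cam).round(3).tolist())
a=cv2.resize(p[205:265,300:390],None,fx=5,fy=5,interpolation=cv2.INTER_CUBIC); b=cv2.resize(p[180:280,135:220],None,fx=3,fy=3,interpolation=cv2.INTER_CUBIC)
save("crop0",np.hstack([a,b]))
```

```text
tray [[0.496, 0.126, 0.003]]
traycorn [[0.56, 0.184, 0.01], [0.56, 0.053, -0.002], [0.357, 0.064, 0.002], [0.363, 0.202, 0.002]]
plate [[0.437, -0.265, 0.04]]
pc [[0.498, -0.211, 0.058], [0.512, -0.333, -0.002], [0.412, -0.328, 0.002], [0.413, -0.213, 0.007]]
syr [[0.458, -0.197, -0.002], [0.459, -0.341, 0.0]]
probetop [[0.583, -0.091, 0.163]]
stand [[0.556, -0.095, 0.072]]
stop [[0.47, -0.074, 0.026]]
sach [[0.4, -0.078, 0.008]]
```

View pics/crop0.png

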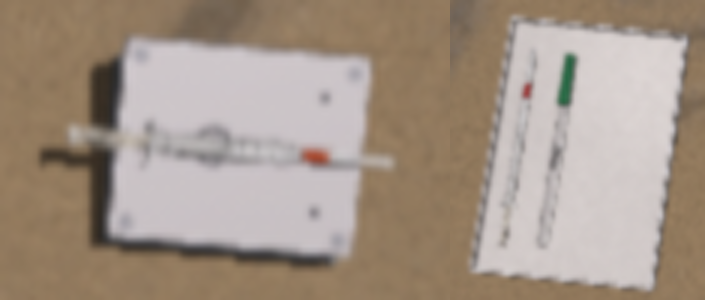

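```bash
cat >> h.py <<'E'
def to(x,y,z,yaw):
    "shift (40 mm) and turn (10 deg) units from the measured pose to a world pose, tool down"
    o=env.get_obs(); Rt=R.from_euler('xyz',o['tool_rot'],degrees=True).as_matrix()
    s=Rt.T@(np.array([x,y,z])-o['tool_pos'])/.04
    t=-((yaw-o['tool_rot'][2]+180)%360-180)/10
    print("pos",np.round(o['tool_pos'],4),np.round(o['tool_rot'],2),"t",round(o['time_s'],2),"-> moves",np.r_[s,t].round(3))
E
python3 - <<'E'
from h import *
to(.458,-.268,.15,87)
E
```

```text
pos [ 0.2569 -0.5965  0.2216] [-1.799e+02  1.000e-02  2.331e+01] t 0.1 -> moves [ 7.866 -5.55   1.798 -6.369]
```

Call:
drive_tool(moves=[7.87,-5.55,1.75,-6.37,87,7.87,-5.55,1.75,-6.37,87,7.87,-5.55,1.75,-6.37,87,7.87,-5.55,1.75,-6.37,87,7.87,-5.55,1.75,-6.37,60])

```text
time_s: 0.72
tool_pos: [0.4184, -0.3329, 0.1661]
tool_rot: [-180.0, 0.0, 77.4]
force: [1.0, -0.5, -0.7]
grip_width: 0.0824
grasp_force: 0.0
```

Run:
```python
from h import *
to(.458,-.268,.15,87)
```

```text
pos [ 0.4184 -0.3329  0.1661] [-1.7999e+02  1.0000e-02  7.7370e+01] t 0.72 -> moves [ 1.8    0.612  0.402 -0.963]
```

Call:
drive_tool(moves=[1.8,0.6,0.4,-0.96,30,1.8,0.6,0.4,-0.96,30,1.8,0.6,0.4,-0.96,30,1.8,0.6,0.4,-0.96,30])

```text
time_s: 1.23
tool_pos: [0.4563, -0.2723, 0.1508]
tool_rot: [-180.0, 0.1, 86.4]
force: [0.0, 0.6, 0.5]
grip_width: 0.0449
grasp_force: 0.0
```

Run:
```python
from h import *
to(.458,-.268,.15,87)
p,d,cam=grab("wrist"); save("w1",p); np.savez("w1.npz",p=p,d=d,K=cam[0],k1=cam[1],R=cam[2],c=cam[3])
```

```text
pos [ 0.4563 -0.2723  0.1508] [-1.7998e+02  6.0000e-02  8.6420e+01] t 1.23 -> moves [ 0.109  0.035  0.019 -0.058]
```

View pics/w1.png

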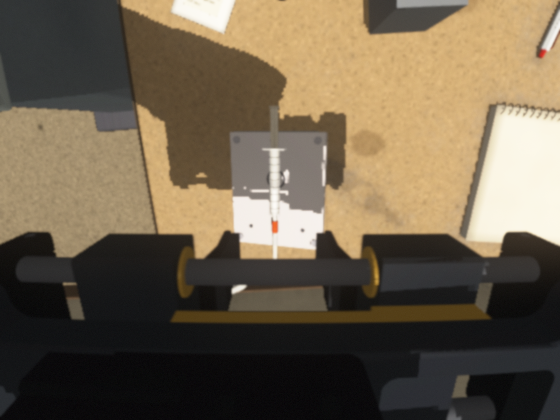

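Run:
```python
from h import *
z=np.load("w1.npz"); cam=(z['K'],float(z['k1']),z['R'],z['c']); d=z['d'];p=z['p']
def pl(box):
    u,v=np.meshgrid(np.arange(box[0],box[1]),np.arange(box[2],box[3])); return np.c_[u.ravel(),v.ravel()]
uv=pl((235,322,140,228)); P=dep(uv,d,cam); P=P[d[uv[:,1],uv[:,0]]>0]
m=np.abs(uv[:,0]-275)>16; Q=P[m]
for _ in range(4):
    A=np.c_[Q[:,:2],np.ones(len(Q))]; c=np.linalg.lstsq(A,Q[:,2],rcond=None)[0]; r=Q[:,2]-A@c; print(c.round(4),r.std().round(5),len(Q)); Q=Q[np.abs(r)<2*r.std()+1e-4]
n=np.array([-c[0],-c[1],1]); n/=np.linalg.norm(n); print("n",n.round(4),np.degrees(np.arccos(n[2])))
# syringe
uv=pl((262,292,105,228)); P=dep(uv,d,cam); h=(P-[0,0,c[2]])@n
s=(h>.004)&(h<.03)&(uv[:,1]>158); S=P[s]; print(len(S),"hmax",np.percentile(h[s],[50,90,98]).round(4))
mu=S.mean(0); v=np.linalg.svd(S-mu)[2][0]; v*=np.sign(v[1]); print("axis",mu.round(4),v.round(4),np.degrees(np.arctan2(v[1],v[0])))
# keypoint pixels: thumb end, flange, red, plate corners
hsv=cv2.cvtColor(p,cv2.COLOR_RGB2HSV); red=((hsv[...,0]<8)|(hsv[...,0]>172))&(hsv[...,1]>140)&(hsv[...,2]>100); ys,xs=np.nonzero(red[200:245,255:295]); print("red px",xs.mean()+255,ys.mean()+200,ys.min()+200,ys.max()+200)
np.savez("plate.npz",c=c,n=n)
for k,q in dict(thumb=(274,107),flange=(273.5,150),red=(275,226.5),hub=(275,222)).items(): print(k,on_plane(q,cam,np.array([0,0,c[2]])+.005*n,n).round(4))
g=cv2.cvtColor(p,cv2.COLOR_RGB2GRAY); save("w1c",np.hstack([cv2.resize(p[100:255,222:335],None,fx=3.8,fy=3.8,interpolation=cv2.INTER_CUBIC)]))
```

```text
Traceback (most recent call last):
IndexError: boolean index did not match indexed array along axis 0; size of axis is 7639 but size of corresponding boolean axis is 7656
```

```bash
cat > m1.py <<'E'
from h import *
z=np.load("w1.npz"); cam=(z['K'],float(z['k1']),z['R'],z['c']); d=z['d'];p=z['p']
def pl(box):
    u,v=np.meshgrid(np.arange(box[0],box[1]),np.arange(box[2],box[3])); w=np.c_[u.ravel(),v.ravel()]; return w[d[w[:,1],w[:,0]]>0]
uv=pl((235,322,140,228)); P=dep(uv,d,cam)
m=np.abs(uv[:,0]-275)>16; Q=P[m]
for _ in range(4):
    A=np.c_[Q[:,:2],np.ones(len(Q))]; c=np.linalg.lstsq(A,Q[:,2],rcond=None)[0]; r=Q[:,2]-A@c; Q=Q[np.abs(r)<2*r.std()+1e-4]
n=np.array([-c[0],-c[1],1]); n/=np.linalg.norm(n); print(c,r.std(),"n",n.round(4),np.degrees(np.arccos(n[2])))
uv=pl((262,292,105,228)); P=dep(uv,d,cam); h=(P-[0,0,c[2]])@n
s=(h>.004)&(h<.03)&(uv[:,1]>158); S=P[s]; print(len(S),"h",np.percentile(h[s],[50,90,98]).round(4))
mu=S.mean(0); v=np.linalg.svd(S-mu)[2][0]; v*=np.sign(v[1]); print("axis",mu.round(4),v.round(4),np.degrees(np.arctan2(v[1],v[0])))
hsv=cv2.cvtColor(p,cv2.COLOR_RGB2HSV); red=((hsv[...,0]<8)|(hsv[...,0]>172))&(hsv[...,1]>140)&(hsv[...,2]>100); ys,xs=np.nonzero(red[200:245,255:295]); print("red px",xs.mean()+255,ys.mean()+200,ys.min()+200,ys.max()+200)
np.savez("plate.npz",c=c,n=n)
for k,q in dict(thumb=(274,107),flange=(273.5,150),red=(275,226.5),hub=(275,222)).items(): print(k,on_plane(q,cam,np.array([0,0,c[2]])+.005*n,n).round(4))
save("w1c",cv2.resize(p[100:255,222:335],None,fx=3.8,fy=3.8,interpolation=cv2.INTER_CUBIC))
E
python3 m1.py
```

```text
[ 0.26510581 -0.01531359 -0.07849806] 0.0005854753431328984 n [-0.2562  0.0148  0.9665] 14.871546626717521
662 h [0.0086 0.01   0.0105]
axis [ 0.4551 -0.2583  0.0547] [0.0546 0.9985 0.0093] 86.87172839635882
red px 272.0 223.0 222 224
thumb [[ 0.4594 -0.1855  0.0513]]
flange [[ 0.4566 -0.2223  0.0511]]
red [[ 0.4534 -0.2945  0.0514]]
hub [[ 0.4537 -0.29    0.0514]]
```

View pics/w1c.png

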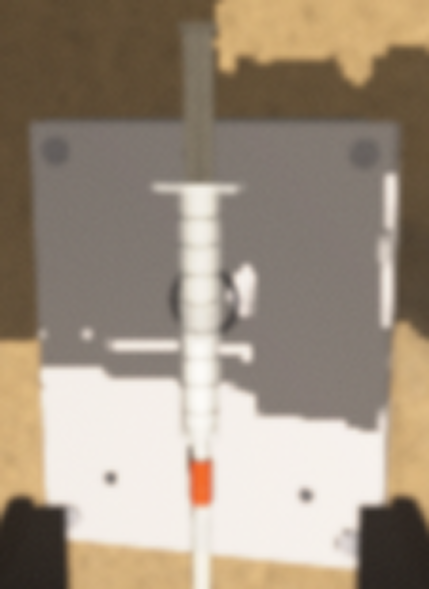

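Run:
```python
from h import *
to(.455,-.2587,.08,86.9)
```

```text
pos [ 0.4563 -0.2724  0.1508] [-1.7999e+02  5.0000e-02  8.6400e+01] t 1.27 -> moves [ 0.341 -0.054  1.77  -0.05 ]
```

Call:
drive_tool(moves=[0.34,-0.05,1.2,-0.05,17,0.34,-0.05,1.77,-0.05,17,0.34,-0.05,1.77,-0.05,17,0.34,-0.05,1.77,-0.05,17])

```text
time_s: 1.78
tool_pos: [0.4566, -0.2579, 0.0811]
tool_rot: [179.9, 0.1, 87.0]
force: [0.1, -1.1, 1.2]
grip_width: 0.0174
grasp_force: 0.0
```

Run:
```python
from h import *
to(.455,-.2587,.054,86.9)
p,d,cam=grab("side"); q=np.mean([0]); 
K,k1,Rc,c=cam; X=Rc.T@(np.array([.455,-.2587,.06])-c); X/=X[2]; u=K[0,0]*X[0]+K[0,2]; v=K[1,1]*X[1]+K[1,2]; print(u,v)
u,v=int(u),int(v); save("s1",cv2.resize(p[v-50:v+25,u-40:u+40],None,fx=7,fy=7,interpolation=cv2.INTER_CUBIC))
```

```text
pos [ 0.4566 -0.2579  0.0811] [1.7991e+02 7.0000e-02 8.7010e+01] t 1.77 -> moves [-0.022 -0.039  0.677  0.011]
292.779723603807 174.38584055960848
```

View pics/s1.png

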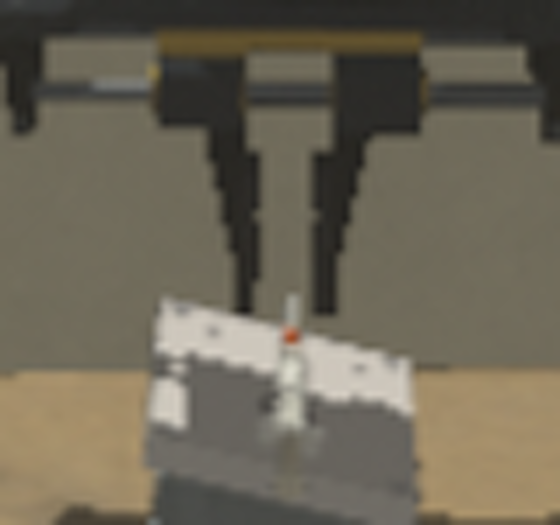

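Call:
drive_tool(moves=[-0.02,-0.04,0.5,0.01,15,-0.02,-0.04,0.74,0.01,15,-0.02,-0.04,0.74,0.01,15,-0.02,-0.04,0.74,0.01,15], squeeze=10)

```text
time_s: 2.33
tool_pos: [0.4551, -0.2574, 0.051]
tool_rot: [179.9, 0.0, 87.0]
force: [-0.4, -0.5, 0.6]
grip_width: 0.0151
grasp_force: 0.0
```

Call:
drive_tool(moves=[0,0,0.02,0,4,0,0,0.02,0,4,0,0,0.02,0,4,0,0,0.0,0,4])

```text
time_s: 2.82
tool_pos: [0.4546, -0.2571, 0.0503]
tool_rot: [180.0, 0.0, 87.0]
force: [-0.7, 0.3, -0.7]
grip_width: 0.0088
grasp_force: 10.0
```

Call:
drive_tool(moves=[0,0,-0.5,0,4,0,0,-1.5,0,4,0,0,-2,0,4,0,0,-2,0,4])

```text
time_s: 3.32
tool_pos: [0.4556, -0.2576, 0.1316]
tool_rot: [179.8, 0.1, 87.0]
force: [-0.2, -0.2, -0.5]
grip_width: 0.0086
grasp_force: 10.0
```

Run:
```python
from h import *
to(.47,.10,.13,176)
```

```text
pos [ 0.4556 -0.2576  0.1316] [1.7984e+02 1.0000e-01 8.7020e+01] t 3.33 -> moves [ 8.946 -0.105  0.024 -8.898]
```

Call:
drive_tool(moves=[1.5,0,-0.8,0,4,3,0,-1.2,0,4,4.5,0,-1.2,0,4,6,0,-1.2,0,4,7,-0.1,-1.2,0,4])

```text
time_s: 3.95
tool_pos: [0.4641, 0.0261, 0.177]
tool_rot: [-179.9, -0.0, 87.2]
force: [1.2, -0.8, -0.3]
grip_width: 0.0087
grasp_force: 10.0
```

Run:
```python
from h import *
to(.47,.10,.13,176)
p,d,cam=grab("wrist"); save("w2",p); np.savez("w2.npz",p=p,d=d,K=cam[0],k1=cam[1],R=cam[2],c=cam[3])
```

```text
pos [0.4641 0.0261 0.177 ] [-1.7992e+02 -3.0000e-02  8.7210e+01] t 3.95 -> moves [ 1.853  0.059  1.176 -8.879]
```

View pics/w2.png

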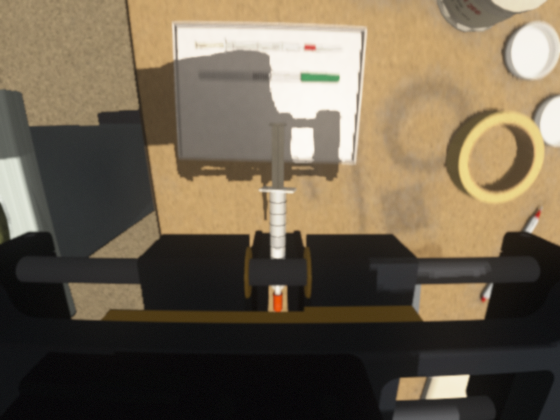

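Run:
```python
from h import *
z=np.load("w2.npz"); cam=(z['K'],float(z['k1']),z['R'],z['c']); d=z['d'];p=z['p']
hsv=cv2.cvtColor(p,cv2.COLOR_RGB2HSV)
m=((hsv[...,1]<60)&(hsv[...,2]>60)).astype(np.uint8); m[175:]=0; m[:,:150]=0; m[:,385:]=0
m=cv2.morphologyEx(m,cv2.MORPH_OPEN,np.ones((7,7)))
c=max(cv2.findContours(m,0,2)[0],key=cv2.contourArea); h=cv2.convexHull(c); q=cv2.approxPolyDP(h,6,True)[:,0]; print(q.tolist())
for zz in(.012,.002): 
    P=on_z(np.array([[174.5,22.5],[366.5,29],[357.5,163.5],[179.5,162.5]]),cam,zz)
    print(zz,P[:,:2].round(4).tolist(),"ctr",P.mean(0).round(4)[:2]); 
    e1=P[1]-P[0]; e2=P[2]-P[3]; e3=P[0]-P[3]; e4=P[1]-P[2]
    print([(np.linalg.norm(e).round(4),np.degrees(np.arctan2(e[1],e[0])).round(2)) for e in(e1,e2,e3,e4)])
print("floor",np.median(dep([(u,v) for u in range(200,255) for v in range(100,140)],d,cam)[:,2]))
t=np.load("top0.npz"); tc=(t['K'],float(t['k1']),t['R'],t['c']); hs=cv2.cvtColor(t['p'],cv2.COLOR_RGB2HSV)
m=((hs[...,1]<50)&(hs[...,2]>110)).astype(np.uint8); m2=np.zeros_like(m); m2[180:282,138:220]=m[180:282,138:220]
c=max(cv2.findContours(m2,0,2)[0],key=cv2.contourArea); r=cv2.minAreaRect(c); b=cv2.boxPoints(r); P=on_z(b,tc,.010); print("top",r,P.round(4)[:,:2].tolist(),P.mean(0).round(4)); e=P[1]-P[0];f=P[2]-P[1];print([(np.linalg.norm(e),np.degrees(np.arctan2(e[1],e[0]))) for e in(e,f)])
def line(mask,cam,zz):
    ys,xs=np.nonzero(mask); P=on_z(np.c_[xs,ys],cam,zz)[:,:2]; return P
g=(hsv[...,0]>50)&(hsv[...,0]<90)&(hsv[...,1]>100); g[110:]=0; G=line(g,cam,.006); v=np.linalg.svd(G-G.mean(0))[2][0]; print("green",G.mean(0),np.degrees(np.arctan2(v[1],v[0])),len(G))
# held syringe axis by depth
uv=np.array([(u,v) for u in range(262,296) for v in range(193,232)]);P=dep(uv,d,cam); S=P[(P[:,2]>.12)]; mu=S.mean(0);v=np.linalg.svd(S-mu)[2][0];v*=np.sign(v[1]);print("held",mu.round(4),v.round(4),"z95",np.percentile(S[:,2],95),np.degrees(np.arctan2(v[1],v[0])))
F=on_z(np.array([[277,190.],[278,124]]),cam,.192); print("flange,thumb",F.round(4))
```

```text
[[172, 24], [365, 28], [355, 162], [273, 169], [179, 157]]
0.012 [[0.3672, 0.2064], [0.5642, 0.1904], [0.5566, 0.0515], [0.355, 0.0622]] ctr [0.4607 0.1276]
[(np.float64(0.1976), np.float64(-4.63)), (np.float64(0.2019), np.float64(-3.03)), (np.float64(0.1447), np.float64(85.19)), (np.float64(0.1392), np.float64(86.89))]
0.002 [[0.3641, 0.2097], [0.5671, 0.1932], [0.5593, 0.0501], [0.3516, 0.0611]] ctr [0.4605 0.1285]
[(np.float64(0.2036), np.float64(-4.63)), (np.float64(0.208), np.float64(-3.03)), (np.float64(0.1491), np.float64(85.19)), (np.float64(0.1434), np.float64(86.89))]
floor 0.0034175300758328697
top ((177.6875457763672, 230.4462432861328), (62.530181884765625, 88.23945617675781), 7.969610214233398) [[0.3655, 0.2047], [0.5715, 0.1945], [0.5546, 0.0464], [0.3496, 0.0625]] [0.4603 0.127  0.01  ]
[(np.float64(0.20621662279166025), np.float64(-2.83787202229132)), (np.float64(0.14907065535141112), np.float64(-96.48259962610881))]
green [0.51326086 0.14566318] -4.253999197235954 136
held [0.4662 0.0503 0.184 ] [0.0163 0.3286 0.9443] z95 0.18367251827928224 87.15199792671781
flange,thumb [[0.4666 0.0649 0.192 ]
 [0.4686 0.0982 0.192 ]]
```

Run:
```python
from h import *
to(.4583,.0947,.08,176)
```

```text
pos [0.4636 0.0316 0.1772] [-179.9    -0.19   87.54] t 4.0 -> moves [ 1.563 -0.196  2.434 -8.846]
```

Call:
drive_tool(moves=[0.5,0,0,-1,4,1,-0.1,0,-2,4,1.56,-0.18,0,-3,4,1.56,-0.18,0.4,-4,4,1.56,-0.18,0.8,-5,4])

```text
time_s: 4.62
tool_pos: [0.4604, 0.0854, 0.1445]
tool_rot: [-179.9, -0.1, 137.4]
force: [-0.4, -0.1, -0.4]
grip_width: 0.0086
grasp_force: 10.0
```

Run:
```python
from h import *
to(.4583,.0947,.08,176)
```

```text
pos [0.4604 0.0854 0.1445] [-1.7993e+02 -7.0000e-02  1.3739e+02] t 4.62 -> moves [ 0.195  0.138  1.614 -3.861]
```

Call:
drive_tool(moves=[0.1,0.1,0.4,-1,4,0.1,0.1,0.8,-2,4,0.1,0.1,1.4,-3,4,0.1,0.1,1.6,-3.7,4,0.1,0.1,1.6,-3.7,4])

```text
time_s: 5.25
tool_pos: [0.4594, 0.0908, 0.0804]
tool_rot: [180.0, -0.2, 173.9]
force: [0.4, 0.7, 0.6]
grip_width: 0.0087
grasp_force: 10.0
```

Run:
```python
from h import *
to(.4583,.0947,.01,176)
p,d,cam=grab("wrist"); save("w3",p); np.savez("w3.npz",p=p,d=d,K=cam[0],k1=cam[1],R=cam[2],c=cam[3])
to(.4583,.0947,.01,176)
```

```text
pos [0.4594 0.0908 0.0804] [180.    -0.21 173.94] t 5.25 -> moves [ 0.031  0.095  1.761 -0.206]
pos [0.4601 0.0909 0.0812] [ 1.7999e+02 -1.2000e-01  1.7388e+02] t 5.3 -> moves [ 0.051  0.09   1.781 -0.212]
```

View pics/w3.png

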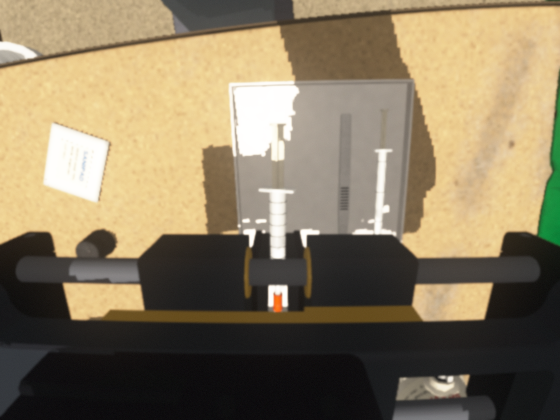

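Run:
```python
from h import *
z=np.load("w3.npz"); cam=(z['K'],float(z['k1']),z['R'],z['c'])
for n,a,b,zz in(("thin",(383.5,112),(380,230),.008),("scal",(345,115),(344,230),.005),("wallR",(412,82),(405,236),.012),("wallL",(231,84),(238,200),.012),("held",(279.5,125),(278,220),.081)):
    P=on_z(np.array([a,b],float),cam,zz); e=P[0]-P[1]; print(n,P[:,:2].round(4).tolist(),np.degrees(np.arctan2(e[1],e[0])).round(2))
```

```text
thin [[0.3872, 0.1826], [0.4854, 0.1781]] 177.39
scal [[0.3866, 0.1528], [0.4832, 0.1474]] 176.79
wallR [[0.3672, 0.2036], [0.4916, 0.1985]] 177.63
wallL [[0.3553, 0.0672], [0.4451, 0.0602]] 175.58
held [[0.3893, 0.0999], [0.4432, 0.0934]] 173.2
```

Call:
drive_tool(moves=[0.05,0.11,0.5,-0.28,4,0.05,0.11,1.2,-0.28,4,0.05,0.11,1.65,-0.28,4,0.05,0.11,1.7,-0.28,4,0.05,0.11,1.7,-0.28,4])

```text
time_s: 5.92
tool_pos: [0.4599, 0.0958, 0.0148]
tool_rot: [180.0, 0.0, 176.8]
force: [0.2, 0.2, 0.4]
grip_width: 0.0088
grasp_force: 10.0
```

Run:
```python
from h import *
to(.4583,.0955,.007,176.7)
```

```text
pos [0.4599 0.0958 0.0148] [1.7999e+02 4.0000e-02 1.7680e+02] t 5.92 -> moves [ 0.04  -0.01   0.194  0.01 ]
```

Call:
drive_tool(moves=[0.04,0,0.1,0,4,0.04,0,0.16,0,4,0.04,0,0.16,0,4])

```text
time_s: 6.3
tool_pos: [0.4583, 0.0958, 0.0082]
tool_rot: [-180.0, 0.1, 176.8]
force: [-0.7, 0.5, 1.5]
grip_width: 0.0088
grasp_force: 10.0
```

Call:
drive_tool(moves=[0,0,0.04,0,4,0,0,0.04,0,4])

```text
time_s: 6.55
tool_pos: [0.4584, 0.0962, 0.007]
tool_rot: [180.0, 0.1, 176.8]
force: [-1.3, -0.3, 6.6]
grip_width: 0.0086
grasp_force: 10.1
```

Call:
drive_tool(moves=[0,0,-0.02,0,11,0,0,-0.02,0,16,0,0,-0.02,0,24,0,0,-0.02,0,24])

```text
time_s: 7.05
tool_pos: [0.4577, 0.0957, 0.0069]
tool_rot: [-180.0, -0.0, 176.8]
force: [-0.4, 0.6, -0.1]
grip_width: 0.0225
grasp_force: 0.0
```

Call:
drive_tool(moves=[0,0,-0.5,0,24,0,0,-1.5,0,24,0,0,-2.8,0,24,0,0,-3.5,0,24,0,0,-3.5,0,24])

```text
time_s: 7.68
tool_pos: [0.4595, 0.0959, 0.1492]
tool_rot: [-180.0, 0.3, 176.8]
force: [-0.3, -0.6, 0.4]
grip_width: 0.0238
grasp_force: 0.0
```

Run:
```python
from h import *
to(.52,-.09,.24,176.7)
p,d,cam=grab("top"); np.savez("top1.npz",p=p,d=d,K=cam[0],k1=cam[1],R=cam[2],c=cam[3])
q,d,cam=grab("wrist"); np.savez("w4.npz",p=q,d=d,K=cam[0],k1=cam[1],R=cam[2],c=cam[3]); save("w4",np.hstack([q[0:300,100:470],np.vstack([cv2.resize(p[175:285,130:250],None,fx=2.7,fy=2.7)[:297],np.zeros((3,324,3),np.uint8)])]))
```

```text
pos [0.4595 0.0959 0.1492] [-179.97    0.28  176.8 ] t 7.67 -> moves [-1.78  -4.558 -2.258  0.01 ]
```

View pics/w4.png

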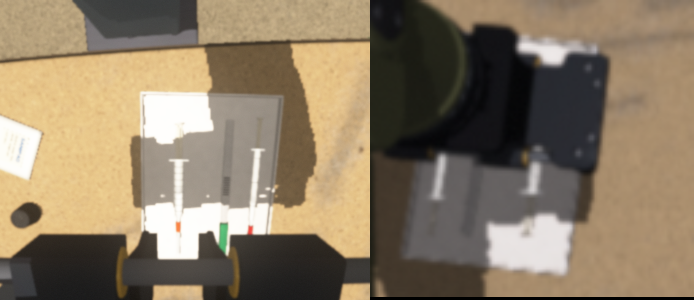

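Run:
```python
from h import *
z=np.load("w4.npz"); cam=(z['K'],float(z['k1']),z['R'],z['c'])
for n,a,b,zz in(("loose",(279,160),(278,227),.007),("thin",(358,149),(350.5,231),.008),("wallL",(241,94),(244,225),.012),("wallR",(382,96),(374,180),.012)):
    P=on_z(np.array([a,b],float),cam,zz); e=P[0]-P[1]; print(n,P[:,:2].round(4).tolist(),np.degrees(np.arctan2(e[1],e[0])).round(2))
def cam_of(f): z=np.load(f); return (z['K'],float(z['k1']),z['R'],z['c']),z['p'],z['d']
ct,pt,dt=cam_of("top0.npz"); cs,ps,ds=cam_of("side0.npz")
X=cross(rays((273,161),ct)[0],ct[3],rays((232,167),cs)[0],cs[3]); print("probe top",X.round(4))
to(X[0],X[1],.25,176.7)
```

```text
loose [[0.4235, 0.0996], [0.4972, 0.0946]] 176.12
thin [[0.4162, 0.1816], [0.506, 0.1748]] 175.65
wallL [[0.3567, 0.0661], [0.4911, 0.0579]] 176.52
wallR [[0.3653, 0.2038], [0.4489, 0.1979]] 175.98
probe top [ 0.585  -0.0924  0.1557]
pos [0.4574 0.0955 0.1465] [-1.7997e+02 -3.0000e-02  1.7681e+02] t 7.78 -> moves [-3.445 -4.514 -2.587  0.011]
```

Call:
drive_tool(moves=[0,0,-1.4,0,50,-0.5,-1,-2.7,0,50,-1.5,-2,-2.7,0,50,-2.5,-3.3,-2.7,0,50,-3.45,-4.5,-2.7,0,50])

```text
time_s: 8.4
tool_pos: [0.585, -0.0917, 0.253]
tool_rot: [180.0, -0.2, 176.8]
force: [-0.8, 0.5, 0.9]
grip_width: 0.0495
grasp_force: 0.0
```

Call:
drive_tool(moves=[0,0,0,0,50,0,0,0,0,50])

```text
time_s: 8.65
tool_pos: [0.5838, -0.0893, 0.2529]
tool_rot: [179.9, -0.2, 176.8]
force: [0.6, 0.2, -0.8]
grip_width: 0.0501
grasp_force: 0.0
```

Run:
```python
from h import *
to(.585,-.092,.25,176.7)
p,d,cam=grab("wrist"); save("w5",p); np.savez("w5.npz",p=p,d=d,K=cam[0],k1=cam[1],R=cam[2],c=cam[3])
```

```text
pos [ 0.5838 -0.0893  0.2529] [179.88  -0.21 176.85] t 8.65 -> moves [-0.034 -0.066  0.072  0.015]
```

View pics/w5.png

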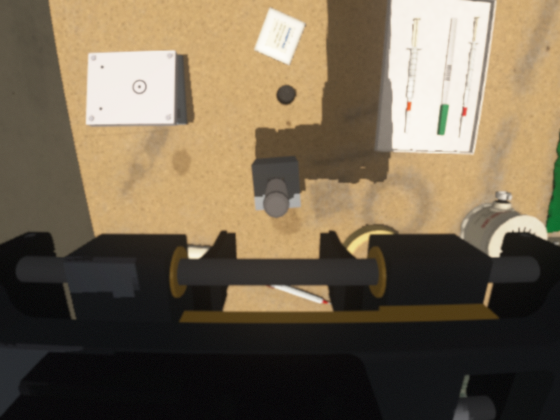

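Run:
```python
from h import *
z=np.load("w5.npz"); cam=(z['K'],float(z['k1']),z['R'],z['c']); d=z['d'];p=z['p']
uv=np.array([(u,v) for u in range(245,310) for v in range(150,228) if d[v,u]>0]); P=dep(uv,d,cam)
T=P[(P[:,2]>.15)&(P[:,2]<.19)]; print("top",len(T),T.mean(0).round(4),T.min(0).round(4),T.max(0).round(4),np.percentile(T[:,2],[10,50,90]).round(4))
H=P[(P[:,2]>.085)&(P[:,2]<.15)]; print("handle y",np.percentile(H[:,1],[2,50,98]).round(4),"x",np.percentile(H[:,0],[2,50,98]).round(4))
S=P[(P[:,2]>.06)&(P[:,2]<.08)]; print("stand",np.percentile(S,[1,50,99],axis=0).round(4).tolist())
# plate plane
uv=np.array([(u,v) for u in range(95,170) for v in range(58,118) if d[v,u]>0]); Q=dep(uv,d,cam)
for _ in range(4):
    A=np.c_[Q[:,:2],np.ones(len(Q))]; c=np.linalg.lstsq(A,Q[:,2],rcond=None)[0]; r=Q[:,2]-A@c; Q=Q[np.abs(r)<2*r.std()+1e-4]
n=np.array([-c[0],-c[1],1]);n/=np.linalg.norm(n); print("plane",c.round(4),n.round(4),r.std())
g=cv2.cvtColor(p,cv2.COLOR_RGB2GRAY); w=g[76:97,128:150].astype(float); m=w<w.max()*.75; ys,xs=np.nonzero(m); px=np.array([(xs.min()+xs.max())/2+128,(ys.min()+ys.max())/2+76]); print("ring px",px,xs.mean()+128,ys.mean()+76,m.sum())
o=np.load("plate.npz"); 
for cc in(c,o['c']): nn=np.array([-cc[0],-cc[1],1]);nn/=np.linalg.norm(nn); print("spot",on_plane(px,cam,np.array([0,0,cc[2]]),nn).round(4))
print("plate corners",on_plane(np.array([(87,52),(175.5,51),(86,125.5),(176,124.5)]),cam,np.array([0,0,c[2]]),n).round(4).tolist())
z=np.load("w1.npz"); c1=(z['K'],float(z['k1']),z['R'],z['c']); print("spot w1",on_plane((275.4,178.9),c1,np.array([0,0,o['c'][2]]),o['n']).round(4), "tri",cross(rays(px,cam)[0],cam[3],rays((275.4,178.9),c1)[0],c1[3]).round(4))
z=np.load("top0.npz"); ct=(z['K'],float(z['k1']),z['R'],z['c']); print("tri top/wrist probe",cross(rays((276,203),cam)[0],cam[3],rays((273,161),ct)[0],ct[3]).round(4))
```

```text
top 550 [ 0.5822 -0.0901  0.1617] [ 0.5715 -0.1022  0.1506] [ 0.5951 -0.0785  0.1654] [0.1585 0.1627 0.1639]
handle y [-0.1005 -0.0893 -0.0791] x [0.572  0.5735 0.5819]
stand [[0.5557, -0.1179, 0.0642], [0.5737, -0.0886, 0.0714], [0.6107, -0.0626, 0.0739]]
plane [ 0.2655 -0.015  -0.0785] [-0.2566  0.0145  0.9664] 0.0006566799696045161
ring px [142.   86.5] 142.625 86.25 8
spot [[ 0.4572 -0.246   0.0466]]
spot [[ 0.4572 -0.246   0.0465]]
plate corners [[0.4092, -0.315, 0.0349], [0.4176, -0.2033, 0.0354], [0.4983, -0.318, 0.0586], [0.5049, -0.2059, 0.0586]]
spot w1 [[ 0.4566 -0.2494  0.0464]] tri [ 0.4559 -0.2512  0.035 ]
tri top/wrist probe [ 0.5759 -0.0912  0.1883]
```

Run:
```python
from h import *
to(.583,-.0903,.106,176.7)
```

```text
pos [ 0.5839 -0.0885  0.2537] [ 1.7992e+02 -1.4000e-01  1.7693e+02] t 8.7 -> moves [ 0.01  -0.051  3.693  0.023]
```

Call:
drive_tool(moves=[0.02,0.04,1,0.02,50,0.02,0.04,2,0.02,50,0.02,0.04,3,0.02,50,0.02,0.04,3.7,0.02,50,0.02,0.04,3.7,0.02,50], squeeze=8)

```text
time_s: 9.32
tool_pos: [0.5815, -0.0867, 0.1052]
tool_rot: [180.0, -0.3, 176.8]
force: [-0.4, 0.4, 1.0]
grip_width: 0.0498
grasp_force: 0.0
```

Call:
drive_tool(moves=[0,0,0,0,18,0,0,0,0,18,0,0,0,0,18,0,0,0,0,18,0,0,0,0,18])

```text
time_s: 9.95
tool_pos: [0.5844, -0.0887, 0.1079]
tool_rot: [-180.0, 0.1, 176.6]
force: [0.1, -0.5, 5.3]
grip_width: 0.0238
grasp_force: 8.0
```

Call:
drive_tool(moves=[0,0,-0.3,0,18,0,0,-0.7,0,18,0,0,-1.15,0,18,0,0,-1.15,0,18,0,0,-1.15,0,18])

```text
time_s: 10.58
tool_pos: [0.5837, -0.0885, 0.153]
tool_rot: [-180.0, -0.0, 176.6]
force: [-0.2, 0.4, -1.4]
grip_width: 0.0237
grasp_force: 8.0
```

```bash
cat > tilt.py <<'E'
from h import *
def seg():
    o=env.get_obs(); t=np.array(o['tool_pos']); p,d,cam=grab("wrist")
    print("tool",t.round(4),np.round(o['tool_rot'],2),"F",np.round(o['force'],2),"grip",o['grip_width'],o['grasp_force'])
    v,u=np.nonzero(d>0); P=dep(np.c_[u,v],d,cam)
    return t,P,p,d,cam
def tilt(zlo=None,tag=None):
    t,P,p,d,cam=seg()
    if tag: np.savez(tag+".npz",p=p,d=d,K=cam[0],k1=cam[1],R=cam[2],c=cam[3])
    # handle points near side below the fingers / above
    q=P[(np.abs(P[:,1]-t[1])<.018)&(np.abs(P[:,0]-t[0])<.05)&(P[:,2]>t[2]-.05)&(P[:,2]<t[2]+.065)]
    for lo in np.arange(-.05,.065,.01):
        s=q[(q[:,2]>t[2]+lo)&(q[:,2]<t[2]+lo+.01)]
        if len(s)>8: print(f"dz {lo:+.2f} n{len(s)} xmin {np.percentile(s[:,0],5)-t[0]:+.4f} xmed {np.median(s[:,0])-t[0]:+.4f} ymid {np.median(s[:,1])-t[1]:+.4f}")
if __name__=="__main__": tilt()
E
python3 tilt.py
```

```text
tool [ 0.5837 -0.0885  0.153 ] [-1.7999e+02 -1.0000e-02  1.7662e+02] F [-0.17  0.38 -1.39] grip 0.023700362365447016 8.000002324115485
dz -0.04 n46 xmin -0.0123 xmed -0.0111 ymid +0.0013
dz -0.03 n179 xmin -0.0124 xmed -0.0107 ymid +0.0011
dz -0.02 n156 xmin -0.0122 xmed -0.0109 ymid +0.0014
dz -0.01 n188 xmin -0.0122 xmed -0.0109 ymid +0.0014
dz +0.00 n377 xmin -0.0120 xmed -0.0096 ymid +0.0005
dz +0.01 n458 xmin -0.0120 xmed -0.0097 ymid +0.0000
dz +0.02 n565 xmin -0.0120 xmed -0.0096 ymid -0.0004
dz +0.03 n441 xmin -0.0121 xmed -0.0109 ymid +0.0002
dz +0.04 n194 xmin -0.0121 xmed +0.0032 ymid +0.0041
dz +0.05 n1808 xmin -0.0050 xmed +0.0006 ymid +0.0005
dz +0.06 n109 xmin -0.0110 xmed -0.0044 ymid -0.0155
```

Call:
drive_tool(moves=[0.1,0,0,0,18,0.2,0,0,0,18,0.3,0,0,0,18,0.4,0,0,0,18,0.45,0,0,0,18], squeeze=6)

```text
time_s: 11.25
tool_pos: [0.5658, -0.0874, 0.1532]
tool_rot: [-180.0, 0.0, 176.6]
force: [1.2, 0.3, -1.2]
grip_width: 0.0238
grasp_force: 6.0
```

```bash
python3 tilt.py
```

```text
tool [ 0.5658 -0.0874  0.1532] [-1.7999e+02  2.0000e-02  1.7662e+02] F [ 1.15  0.27 -1.17] grip 0.02383980932152218 5.999468914233148
dz -0.04 n37 xmin -0.0057 xmed -0.0043 ymid +0.0006
dz -0.03 n130 xmin -0.0063 xmed -0.0048 ymid +0.0010
dz -0.02 n107 xmin -0.0075 xmed -0.0060 ymid +0.0014
dz -0.01 n124 xmin -0.0089 xmed -0.0073 ymid +0.0014
dz +0.00 n315 xmin -0.0112 xmed -0.0084 ymid -0.0008
dz +0.01 n378 xmin -0.0113 xmed -0.0093 ymid -0.0007
dz +0.02 n476 xmin -0.0120 xmed -0.0096 ymid -0.0002
dz +0.03 n383 xmin -0.0133 xmed -0.0112 ymid -0.0007
dz +0.04 n308 xmin -0.0146 xmed -0.0004 ymid +0.0022
dz +0.05 n1633 xmin -0.0048 xmed +0.0003 ymid +0.0007
dz +0.06 n101 xmin -0.0113 xmed -0.0043 ymid -0.0156
```

Call:
drive_tool(moves=[0.1,0,0,0,18,0.2,0,0,0,18,0.3,0,0,0,18,0.38,0,0,0,18,0.38,0,0,0,18])

```text
time_s: 11.92
tool_pos: [0.5504, -0.0866, 0.1532]
tool_rot: [-180.0, -0.0, 176.6]
force: [1.0, -0.8, -1.9]
grip_width: 0.0238
grasp_force: 6.0
```

```bash
cat >> tilt.py <<'E'
def angle():
    t,P,p,d,cam=seg()
    q=P[(np.abs(P[:,1]-t[1])<.018)&(np.abs(P[:,0]-t[0])<.04)&(P[:,2]>t[2]-.04)&(P[:,2]<t[2]+.05)]
    a=[]
    for lo in np.arange(-.04,.05,.005):
        s=q[(q[:,2]>t[2]+lo)&(q[:,2]<t[2]+lo+.005)]
        if len(s)>8: a.append((np.mean(s[:,2]),np.percentile(s[:,0],8),np.median(s[s[:,0]<np.percentile(s[:,0],40)][:,1])))
    a=np.array(a); f=np.polyfit(a[:,0],a[:,1],1); r=a[:,1]-np.polyval(f,a[:,0]); k=np.abs(r)<.001
    f=np.polyfit(a[k,0],a[k,1],1); print("tilt to -x deg",-np.degrees(np.arctan(f[0])).round(2),"front x at grasp rel",(np.polyval(f,t[2]+.019)-t[0]).round(4),"n",k.sum(),len(a))
    uv=P; return f
E
python3 -c "
from tilt import *
angle();angle()"
```

```text
tool [ 0.5504 -0.0866  0.1532] [-1.7998e+02 -1.0000e-02  1.7662e+02] F [ 1.   -0.78 -1.89] grip 0.023757194073590927 5.999839209252968
tilt to -x deg 14.58 front x at grasp rel -0.0105 n 12 17
tool [ 0.5504 -0.0866  0.1532] [-1.7998e+02 -2.0000e-02  1.7662e+02] F [ 1.03 -0.73 -1.13] grip 0.02383003597451902 5.99989230686333
tilt to -x deg 14.5 front x at grasp rel -0.0105 n 12 17
```

Call:
drive_tool(moves=[0.03,0,0,0,18,0.03,0,0,0,18])

```text
time_s: 12.28
tool_pos: [0.5496, -0.0865, 0.1531]
tool_rot: [-180.0, 0.0, 176.6]
force: [2.3, 0.7, -1.4]
grip_width: 0.0243
grasp_force: 6.0
```

Call:
drive_tool(moves=[0.03,0,0,0,18,0.03,0,0,0,18], squeeze=30)

```text
time_s: 12.52
tool_pos: [0.5491, -0.0864, 0.1533]
tool_rot: [-180.0, 0.1, 176.6]
force: [3.3, -0.1, -1.2]
grip_width: 0.0233
grasp_force: 30.0
```

Call:
drive_tool(moves=[0,0,-0.2,0,18,0,0,-0.5,0,18,0,0,-1,0,18,0,0,-1.5,0,18,0,0,-1.5,0,18])

```text
time_s: 13.15
tool_pos: [0.5488, -0.0864, 0.215]
tool_rot: [-179.9, 0.1, 176.6]
force: [0.4, 0.6, -1.8]
grip_width: 0.0238
grasp_force: 30.0
```

```bash
python3 -c "
from tilt import *
angle();angle()
to(.43,-.247,.2,176.7)"
```

```text
tool [ 0.5488 -0.0864  0.215 ] [-1.7994e+02  1.1000e-01  1.7662e+02] F [ 0.42  0.58 -1.81] grip 0.023762020530100497 29.99988902360201
tilt to -x deg 14.62 front x at grasp rel -0.0106 n 12 17
tool [ 0.5481 -0.0864  0.2137] [-179.96    0.    176.62] F [-0.01  0.65 -0.73] grip 0.023499244325550225 29.99990813434124
tilt to -x deg 14.37 front x at grasp rel -0.0105 n 12 17
pos [ 0.5477 -0.0864  0.2128] [-1.7998e+02 -7.0000e-02  1.7662e+02] t 13.25 -> moves [ 2.7   -4.182  0.326 -0.008]
```

```bash
python3 -c "
from h import *
to(.4212,-.247,.165,176.7)"
```

```text
pos [ 0.5477 -0.0864  0.2128] [-1.7998e+02 -7.0000e-02  1.7662e+02] t 13.25 -> moves [ 2.918 -4.194  1.201 -0.008]
```

Call:
drive_tool(moves=[0.6,-0.8,0,0,18,1.2,-1.7,0,0,18,1.8,-2.6,0,0,18,2.5,-3.6,0.2,0,18,2.92,-4.19,0.5,0,18])

```text
time_s: 13.88
tool_pos: [0.4193, -0.2488, 0.192]
tool_rot: [-180.0, -0.1, 176.4]
force: [-0.1, 0.0, -1.5]
grip_width: 0.0235
grasp_force: 30.0
```

Call:
drive_tool(moves=[0,0,0,0,18,0,0,0,0,18,0,0,0,0,18])

```text
time_s: 14.25
tool_pos: [0.4228, -0.2456, 0.1932]
tool_rot: [180.0, 0.0, 176.8]
force: [-0.5, 0.5, -0.8]
grip_width: 0.0236
grasp_force: 30.0
```

```bash
cat > tip.py <<'E'
from tilt import *
def tip():
    o=env.get_obs(); t=np.array(o['tool_pos']); e=t+[.031,-.002,-.093]
    for n in("side","top","wrist"):
        p,d,cam=grab(n); np.savez("tip_"+n+".npz",p=p,d=d,K=cam[0],k1=cam[1],R=cam[2],c=cam[3])
        v,u=np.nonzero(d>0); P=dep(np.c_[u,v],d,cam)
        u_=np.array([-.25,.0148,.968]); w=P-e; h=w@u_; r=np.linalg.norm(w-np.outer(h,u_),axis=1)
        k=(r<.022)&(h>-.02)&(h<.09)
        print(n,k.sum())
        for lo in np.arange(-.02,.09,.01):
            s=P[k&(h>=lo)&(h<lo+.01)]
            if len(s)>1: q=s-e-np.outer((s-e)@u_,u_); print(f"  h{lo:+.3f} n{len(s)} off {q.mean(0).round(4)} xr {q[:,0].min():+.4f} {q[:,0].max():+.4f}")
    to(.4212,-.247,.165,176.7)
if __name__=="__main__": angle(); tip()
E
python3 tip.py
```

```text
tool [ 0.4228 -0.2456  0.1932] [1.7999e+02 2.0000e-02 1.7676e+02] F [-0.52  0.48 -0.78] grip 0.02362827512642746 29.999994914978743
tilt to -x deg 14.51 front x at grasp rel -0.0104 n 13 17
side 263
  h+0.000 n14 off [0.0004 0.0042 0.    ] xr -0.0032 +0.0036
  h+0.010 n15 off [0.0004 0.0033 0.0001] xr -0.0032 +0.0035
  h+0.020 n15 off [0.0006 0.0048 0.0001] xr -0.0032 +0.0052
  h+0.030 n25 off [0.001  0.0061 0.0002] xr -0.0062 +0.0068
  h+0.040 n27 off [0.0006 0.0063 0.0001] xr -0.0060 +0.0067
  h+0.050 n24 off [0.001  0.0079 0.0002] xr -0.0083 +0.0108
  h+0.060 n49 off [0.0008 0.0108 0.0001] xr -0.0119 +0.0116
  h+0.070 n47 off [0.0008 0.011  0.0001] xr -0.0116 +0.0104
  h+0.080 n47 off [0.0008 0.0109 0.0001] xr -0.0105 +0.0107
top 0
wrist 145
  h+0.060 n17 off [-0.0112  0.0015 -0.0029] xr -0.0122 -0.0080
  h+0.070 n79 off [-0.0094  0.0011 -0.0024] xr -0.0120 -0.0003
  h+0.080 n49 off [-0.0102  0.001  -0.0026] xr -0.0119 -0.0066
pos [ 0.4224 -0.2462  0.1932] [-1.7999e+02  2.0000e-02  1.7670e+02] t 14.45 -> moves [ 0.028 -0.021  0.706  0.   ]
```

```bash
cat > f.py <<'E'
from h import *
def favg(n=8):
    F=[];T=[]
    for _ in range(n):
        env.read_camera("wrist"); o=env.get_obs(); F.append(o['force']); T.append(o['tool_pos'])
    F=np.array(F);T=np.array(T); print("F",F.mean(0).round(2),"sd",F.std(0).round(2),"T",T.mean(0).round(4),T.std(0).round(4),"t",round(o['time_s'],2)); return F.mean(0),T.mean(0)
E
python3 -c "
from f import *
favg(); to(.4217,-.248,.1545,176.7)"
```

```text
F [ 0.19  0.13 -1.25] sd [0.41 0.27 0.49] T [ 0.422  -0.2467  0.1931] [0.0001 0.0001 0.    ] t 14.85
pos [ 0.4218 -0.2468  0.1931] [-179.99   -0.    176.62] t 14.85 -> moves [ 0.002 -0.03   0.964 -0.008]
```

Call:
drive_tool(moves=[0,0.03,0.4,0,18,0,0.03,0.8,0,18,0,0.03,0.96,0,18,0,0.03,0.96,0,18])

```text
time_s: 15.35
tool_pos: [0.4214, -0.2453, 0.1537]
tool_rot: [179.9, -0.1, 176.6]
force: [-0.5, -0.5, -1.3]
grip_width: 0.0232
grasp_force: 30.0
```

```bash
python3 -c "
from f import *
favg(6); to(.4248,-.248,.1425,176.7)
from tip import *; tip()"
```

```text
F [-0.01  0.02 -1.  ] sd [0.24 0.38 0.51] T [ 0.4222 -0.2457  0.155 ] [0.0001 0.0001 0.0003] t 15.65
pos [ 0.4222 -0.2458  0.1551] [-1.7997e+02  4.0000e-02  1.7662e+02] t 15.65 -> moves [-0.067 -0.051  0.316 -0.008]
side 369
  h-0.020 n122 off [0.0005 0.0009 0.0001] xr -0.0196 +0.0208
  h+0.000 n13 off [0.0005 0.0048 0.0001] xr -0.0030 +0.0037
  h+0.010 n14 off [0.0005 0.0047 0.0001] xr -0.0034 +0.0036
  h+0.020 n14 off [0.0013 0.0045 0.0003] xr -0.0025 +0.0052
  h+0.030 n24 off [0.0007 0.0058 0.0001] xr -0.0060 +0.0066
  h+0.040 n22 off [0.0005 0.0061 0.    ] xr -0.0064 +0.0064
  h+0.050 n27 off [0.0017 0.007  0.0003] xr -0.0067 +0.0109
  h+0.060 n42 off [0.0018 0.0104 0.0003] xr -0.0095 +0.0117
  h+0.070 n46 off [0.0014 0.0094 0.0002] xr -0.0104 +0.0117
  h+0.080 n44 off [0.0015 0.0097 0.0003] xr -0.0104 +0.0114
top 6
  h-0.020 n6 off [0.0014 0.0199 0.    ] xr -0.0041 +0.0069
wrist 952
  h-0.020 n803 off [-0.0079  0.0004 -0.0021] xr -0.0210 +0.0122
  h+0.060 n19 off [-0.0111  0.0013 -0.0029] xr -0.0121 -0.0078
  h+0.070 n78 off [-0.0092  0.0015 -0.0024] xr -0.0121 -0.0003
  h+0.080 n52 off [-0.0101  0.0019 -0.0026] xr -0.0120 -0.0063
pos [ 0.422  -0.2457  0.1549] [-1.7998e+02  2.0000e-02  1.7662e+02] t 15.8 -> moves [ 0.019 -0.034 -0.252 -0.008]
```

Call:
drive_tool(moves=[-0.03,-0.05,0.15,0,18,-0.06,-0.05,0.3,0,18,-0.06,-0.05,0.3,0,18])

```text
time_s: 16.18
tool_pos: [0.4238, -0.2474, 0.1418]
tool_rot: [179.9, -0.1, 176.6]
force: [-0.0, 0.4, -1.8]
grip_width: 0.0234
grasp_force: 30.0
```

```bash
python3 -c "
from f import *
favg(6); to(.4268,-.248,.1348,176.7)"
```

```text
F [-0.38 -0.37 -1.04] sd [0.58 0.5  0.43] T [ 0.4242 -0.2477  0.1426] [0.0001 0.0001 0.0002] t 16.48
pos [ 0.4243 -0.2478  0.1429] [-1.7998e+02  1.0000e-02  1.7663e+02] t 16.48 -> moves [-0.062 -0.002  0.201 -0.007]
```

Call:
drive_tool(moves=[-0.01,0,0.04,0,18,-0.02,0,0.08,0,18,-0.02,0,0.08,0,18])

```text
time_s: 16.85
tool_pos: [0.425, -0.2478, 0.1394]
tool_rot: [-180.0, 0.0, 176.6]
force: [0.0, -0.5, -1.2]
grip_width: 0.0233
grasp_force: 30.0
```

```bash
python3 -c "
from f import *
favg(8)"
```

```text
F [-0.08  0.26 -0.94] sd [0.35 0.48 0.29] T [ 0.425  -0.2478  0.1395] [0. 0. 0.] t 17.25
```

Call:
drive_tool(moves=[-0.01,0,0.025,0,18,-0.01,0,0.05,0,18,-0.01,0,0.05,0,18])

```text
time_s: 17.62
tool_pos: [0.4255, -0.2479, 0.1376]
tool_rot: [-180.0, 0.0, 176.6]
force: [0.4, 0.2, 0.4]
grip_width: 0.0235
grasp_force: 30.0
```

```bash
python3 -c "
from f import *
favg(8)"
```

```text
F [-0.25  0.23  0.66] sd [0.64 0.54 0.5 ] T [ 0.4255 -0.2479  0.1376] [0. 0. 0.] t 18.02
```

Call:
drive_tool(moves=[-0.01,0,0.03,0,18,-0.02,0,0.06,0,18,-0.02,0,0.075,0,18,-0.02,0,0.075,0,18])

```text
time_s: 18.52
tool_pos: [0.4263, -0.2479, 0.1345]
tool_rot: [-180.0, 0.0, 176.6]
force: [-0.9, -0.2, 1.0]
grip_width: 0.0237
grasp_force: 30.0
```

```bash
python3 -c "
from f import *
favg(12)
from tilt import angle; angle(); angle()"
```

```text
F [-0.49  0.21  1.99] sd [0.47 0.58 0.42] T [ 0.4263 -0.2479  0.1345] [0. 0. 0.] t 19.12
tool [ 0.4263 -0.2479  0.1345] [-1.7999e+02  1.0000e-02  1.7662e+02] F [0.24 0.85 2.18] grip 0.023539894183264787 29.999918192625046
tilt to -x deg 14.36 front x at grasp rel -0.0105 n 11 17
tool [ 0.4263 -0.2479  0.1345] [-1.7999e+02  1.0000e-02  1.7663e+02] F [0.22 0.32 2.21] grip 0.02368021512530873 29.999895170331
tilt to -x deg 14.37 front x at grasp rel -0.0105 n 13 17
```

Run:
```python
from h import *
o=np.load("plate.npz"); n=o['n']; p0=np.array([0,0,o['c'][2]])
for f in("w5","tip_side","tip_wrist"):
    z=np.load(f+".npz"); cam=(z['K'],float(z['k1']),z['R'],z['c']); g=cv2.cvtColor(z['p'],cv2.COLOR_RGB2GRAY).astype(float)
    v,u=np.mgrid[0:420,0:560]; P=on_plane(np.c_[u.ravel(),v.ravel()],cam,p0,n); D=dep(np.c_[u.ravel(),v.ravel()],z['d'],cam)
    q=P-[.457,-.249,.0466]; ok=(np.linalg.norm(q,axis=1)<.014)&(np.abs((D-p0)@n)<.004); G=g.ravel()
    if ok.sum()<8: print(f,"hidden"); continue
    w=np.clip(np.percentile(G[ok],70)-G-8,0,None)*ok; print(f,ok.sum(),(w>0).sum(),"dark centroid",(w@P/w.sum()).round(4)); k=w>0; print("  range",P[k].min(0).round(4),P[k].max(0).round(4))
```

```text
w5 395 159 dark centroid [ 0.4571 -0.2493  0.0465]
  range [ 0.4476 -0.2597  0.044 ] [ 0.4661 -0.2397  0.0488]
tip_side 48 27 dark centroid [ 0.4547 -0.2433  0.0458]
  range [ 0.4459 -0.2569  0.0434] [ 0.4644 -0.2358  0.0484]
tip_wrist 265 91 dark centroid [ 0.4506 -0.2437  0.0447]
  range [ 0.4442 -0.2608  0.043 ] [ 0.4589 -0.2358  0.0471]
```

```bash
python3 -c "
from cell import env
print(env.sign_off())"
```

```text
the job is handed in; nothing more can be done
None
```

I handed the job in at about 19 s. The syringe lies flat in the middle of the tray's empty half, parallel to the other syringe and with its needle end facing the same way. The gripped probe's tip is in the ring, within about 1 mm of its centre and 0.5° of square to the plate, pressed with about 3.2 N, which is roughly halfway in. The verdict was not shown.

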